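# Find the cutter for a tongue on the groove sample board

### The job

Find which groove of the clamped sample board suits the tongued offcut that stands nearest you in the batten: step the tongue along the grooves from the narrow end and feel for the first that accepts it, pressing lightly (never more than 50 N on the board). Leave the offcut in that groove with its tongue fully home, the step above the tongue resting on the board, and its end against the back stop; let go, and leave everything else where it is.

Things in the scene. Friction and masses are not known exactly. Their poses are not given: they have to be found in the camera images.
- groove_board: Plywood sample board, clamped, fixed. Origin on the bed under the middle of its grooved part; z up, x along the grooves to the back stop, y along the ladder. Grooved part: x -40 to +40 mm, y -96 to +96 mm, flat top face at z = 40 mm. Five grooves along x, open at the top and the -x end, 20 mm deep. Hold-down straps at |y| 99 to 136 mm, their wing bolts up to 58 mm high.
- back_stop (a point): Middle of the back stop's front face (board x = +40, y = 0 mm) at the height of the board's top face. The stop is an aluminium strip across the +x end of all grooves, 12 mm thick, standing 18 mm above the top face. Board and stop are hard: an offcut set down on them at 15 mm/s knocks with about 30 N for an instant, at 30 mm/s with over 40 N. Axes as the board's.
- batten: Grooved wooden batten, fixed, 230 mm along its x axis (pointing away from the robot), 64 mm wide, top face at z = 28 mm; origin on the bed under its middle. Along its top runs a groove 26 mm wide, 20 mm deep, in which three offcuts stand in file, tongue down, shoulders on the top face, about x = -70, 0 and +70 mm.
- near_place (a point): The place at the robot's end of the batten: on the middle line of its groove, level with its top face, under the middle (within 4 mm) of the offcut that stands nearest the robot. Axes as the batten's.
- groove_a (a point): Middle of the mouth of the 6 mm wide groove, level with the board's top face (board x = 0, y = +77, z = 40 mm), the narrowest, at the robot's left. Axes as the board's.
- groove_b (a point): Middle of the mouth of the 11 mm wide groove, level with the board's top face (board x = 0, y = +48.5, z = 40 mm). Axes as the board's.
- groove_c (a point): Middle of the mouth of the 16 mm wide groove, level with the board's top face (board x = 0, y = +15, z = 40 mm). Axes as the board's.
- groove_d (a point): Middle of the mouth of the 21 mm wide groove, level with the board's top face (board x = 0, y = -23.5, z = 40 mm). Axes as the board's.
- groove_e (a point): Middle of the mouth of the 26 mm wide groove, level with the board's top face (board x = 0, y = -67, z = 40 mm), the widest. Axes as the board's.
- offcut_1: One of three offcuts, alike but for tongue and step. Origin: middle of the tongue's underside; x along the tongue; 50 mm long. z 0 to 9 mm: tongue, thickness unknown, 1 mm less than one groove; z 9 to 18: step, 4 mm thicker than the tongue; z 18 to 74: grey-faced board 32 mm thick, to grip. 50 to 100 g. Origin z on the board: 31 home, 40 refused, 22 too wide (step goes in too).
- offcut_2: Offcut as offcut_1 with a tongue and step of another thickness, by the same rules; same size, axes and origin otherwise. Which offcut stands in which place changes.
- offcut_3: Offcut as offcut_1 with a tongue and step of another thickness, by the same rules; same size, axes and origin otherwise. Which offcut stands in which place changes.
- cutter_block: Bystander, loose: hardwood block 60 x 150 x 34 mm with router cutters standing in it. Origin under its middle.
- parts_tin: Bystander, loose: green hinged tin, 71 x 128 x 39 mm. Origin under its middle.
- screw_tub: Bystander, loose: open grey plastic tub of screws, 71 mm across, 55 mm tall. Origin under its middle.
- sanding_block: Bystander, loose: cork sanding block, 64 x 108 x 35 mm. Origin under its middle.
- plug_case: Bystander, loose: round ear-plug case, 45 mm across, 29 mm tall, orange with a white lid. Origin under its middle.
Things that resemble listed ones, but are neither listed nor needed, are in the scene too. What is shaped like the offcut_3 but blue is not meant.

How it is judged:
On the way, in this order (a step that is already met when the one before it is completed fails the run):
1. the offcut that stood nearest the robot is out of the batten (horizontal distance between each of offcut_1, offcut_2, offcut_3 and near_place above 0.05 m), for 0.2 s.
2. its tongue is fully home in the first groove that accepts it, the step on the board (((z of offcut_1 in the frame of groove_board between 0.0292 and 0.0328 m and angle between offcut_1's own z axis and vertical below 0.04 rad and angle between the x axis of offcut_1 and the x axis of groove_board, either way round below 0.05 rad and x of offcut_1 in the frame of groove_board between -0.04 and 0.018 m and (y of offcut_1 in the frame of groove_board between 0.0465 and 0.0505 m or y of offcut_1 in the frame of groove_board between 0.013 and 0.017 m or y of offcut_1 in the frame of groove_board between -0.0255 and -0.0215 m)) or (z of offcut_2 in the frame of groove_board between 0.0292 and 0.0328 m and angle between offcut_2's own z axis and vertical below 0.04 rad and angle between the x axis of offcut_2 and the x axis of groove_board, either way round below 0.05 rad and x of offcut_2 in the frame of groove_board between -0.04 and 0.018 m and (y of offcut_2 in the frame of groove_board between 0.0465 and 0.0505 m or y of offcut_2 in the frame of groove_board between 0.013 and 0.017 m or y of offcut_2 in the frame of groove_board between -0.0255 and -0.0215 m)) or (z of offcut_3 in the frame of groove_board between 0.0292 and 0.0328 m and angle between offcut_3's own z axis and vertical below 0.04 rad and angle between the x axis of offcut_3 and the x axis of groove_board, either way round below 0.05 rad and x of offcut_3 in the frame of groove_board between -0.04 and 0.018 m and (y of offcut_3 in the frame of groove_board between 0.0465 and 0.0505 m or y of offcut_3 in the frame of groove_board between 0.013 and 0.017 m or y of offcut_3 in the frame of groove_board between -0.0255 and -0.0215 m)))), for 0.2 s.
At the end, for the whole second after the job is handed in: The near offcut is in the groove that takes its tongue but not its step: 2 mm from its middle line, step 1.8 mm from the board, upright (0.04 rad), in line (0.05 rad), end 2.5 mm from the back stop, at rest; its batten place empty, the other two standing within 15 mm of theirs (all of step 1 and ((z of offcut_1 in the frame of groove_board between 0.0292 and 0.0328 m and angle between offcut_1's own z axis and vertical below 0.04 rad and angle between the x axis of offcut_1 and the x axis of groove_board, either way round below 0.05 rad and x of offcut_1 in the frame of groove_board between 0.0125 and 0.018 m and (y of offcut_1 in the frame of groove_board between 0.0465 and 0.0505 m or y of offcut_1 in the frame of groove_board between 0.013 and 0.017 m or y of offcut_1 in the frame of groove_board between -0.0255 and -0.0215 m) and linear speed of offcut_1 below 0.02 m/s and distance of each of offcut_2, offcut_3 from where it was at the start of the episode below 0.015 m and angle between each of offcut_2, offcut_3's own z axis and vertical below 0.1 rad) or (z of offcut_2 in the frame of groove_board between 0.0292 and 0.0328 m and angle between offcut_2's own z axis and vertical below 0.04 rad and angle between the x axis of offcut_2 and the x axis of groove_board, either way round below 0.05 rad and x of offcut_2 in the frame of groove_board between 0.0125 and 0.018 m and (y of offcut_2 in the frame of groove_board between 0.0465 and 0.0505 m or y of offcut_2 in the frame of groove_board between 0.013 and 0.017 m or y of offcut_2 in the frame of groove_board between -0.0255 and -0.0215 m) and linear speed of offcut_2 below 0.02 m/s and distance of each of offcut_1, offcut_3 from where it was at the start of the episode below 0.015 m and angle between each of offcut_1, offcut_3's own z axis and vertical below 0.1 rad) or (z of offcut_3 in the frame of groove_board between 0.0292 and 0.0328 m and angle between offcut_3's own z axis and vertical below 0.04 rad and angle between the x axis of offcut_3 and the x axis of groove_board, either way round below 0.05 rad and x of offcut_3 in the frame of groove_board between 0.0125 and 0.018 m and (y of offcut_3 in the frame of groove_board between 0.0465 and 0.0505 m or y of offcut_3 in the frame of groove_board between 0.013 and 0.017 m or y of offcut_3 in the frame of groove_board between -0.0255 and -0.0215 m) and linear speed of offcut_3 below 0.02 m/s and distance of each of offcut_1, offcut_2 from where it was at the start of the episode below 0.015 m and angle between each of offcut_1, offcut_2's own z axis and vertical below 0.1 rad))); the robot touches nothing.
It fails at once if an offcut presses on the groove board with more than 50 N (contact force between any of offcut_1, offcut_2, offcut_3 and groove_board above 50 N).
It fails at once if a bystander is moved by more than 30 mm (distance of any of cutter_block, parts_tin, screw_tub, sanding_block, plug_case from where it was at the start of the episode above 0.03 m).
It also fails if it takes over 54 s, if anything falls off the work surface, if the arm or the gripper's body presses on something with over 40 N, if the wrist force passes 120 N, or if a joint passes its speed limit or range.

### The arm

A 6-joint arm with a two-finger parallel gripper is mounted at the origin on a cart in front of the work surface, level with it; the furniture and walls round the work are solid. World frame = base frame: x ahead of the robot, y to its left, z up, the work surface at z = 0. Lengths are in m, angles in rad, forces in N, time in s.
With the tool pointing down it reaches from about 0.35 to 0.975 m from the base axis. Payload 4.9 kg.
Tool frame: the origin (TCP) lies at the very end of the fingers, on their centre line; the grasp point (between the pads) lies 19 mm behind it; z points along the fingers, y is the line along which they close (so a half turn about z gives the same grasp; the last joint's range is limited). The gripper opens to 85 mm and grips with 20 to 120 N. Pads are 22 mm wide; open, the fingers measure 114 mm over their backs; the gripper's body (76 mm by 85 mm) begins 54 mm behind the grasp point. The pads swing forward as they close: fully open they stand 13 mm farther back than shut.
Start: joints at [1.153, 0.053, 1.613, -0, 1.476, -0.119], TCP at [0.184, 0.597, 0.231] pointing down, gripper open.
Joint ranges: [-3.01, 3.01], [-1.01, 2.22], [0.06, 2.58], [-1.02, 4.17], [0.09, 2.62], [-3.14, 3.14]. Speed limits (rad/s): [2.57, 2.57, 3.14, 3.14, 3.14, 3.14].

### API

Orientations are given as a unit quaternion [w, x, y, z].
In Python, from plant import state, optics, ticket, nets gives the robot as it stands. The module is installed in compiled form; this text tells all that it offers.
- The arm moves only by the shell command python3 -m inch 'ROWS' [OPENING]. ROWS is JSON, a list of rows, each an object of numbers: "dx", "dy", "dz": the shift along the tool's x, y, z as a fraction of full scale; "rx", "ry", "rz": the turn, a rotation vector about the tool's x, y, z as a fraction of full scale. In form: [{"dx": .., "dy": .., "dz": .., "rx": .., "ry": .., "rz": ..}, ...]. A call has 1 to 5 rows; each row is the pose to reach, as a shift and turn from the pose commanded when the call began, along the tool's axes at that moment; what a row does not reach only later rows make up. Full scale, the value 1, is 0.8 m for a shift and 1.5 rad for a turn. A row lasts 1/10 s, in which the tool goes at most 50 mm and 8.59 degrees, less where a joint would pass 70% of its speed; a pose out of reach is approached as far as the arm can. A call with a number of a shift or a turn outside -1 to 1 is refused whole. A call with a gripper value outside its range is refused whole. OPENING is the opening, from -1 (shut) to 1 (fully open), set as the call begins (- or left out, the last holds). The fingers move at their own pace and stop on an object; the grip force is fixed at half the most. Time passes only in rows, so rows that repeat a pose let the fingers close. It gives the time, the measured TCP pose, the force, the opening and the grip force at its end, in the units of the state.
- state(): the state, without advancing time (a new reading comes with each control period).
- optics.grab_frame(name): name is "scene" or "top" or "wrist"; returns the picture (480x640x3 uint8, red, green, blue); there is no depth.
- optics.camera_info(name): a dict with "fx", "fy", "cx", "cy" (pixels), "R" (3x3) and "t" (3): a world point X has camera coordinates R X + t. Camera axes: x right, y down, z forward; pixel columns grow to the right and rows downward; lengths in m; the calibration is good to about 2 mm. A picture is of the moment at which its call begins: read the wrist's pose just before it. camera_info takes no time and is no camera call; for the wrist camera it gives the pose at the moment of the call.
- ticket.job_done(): hands the job in; it is judged then, once.
Trained networks look in the newest picture that a camera, given by its name, has taken for a name from the list of things; names that differ only in an ending like _2 or _b are one class to them, and where a whole thing is asked for, a point or a joint stands for the part that bears it (a point fixed in the world has none). Each returns a list of dicts, best first, with "confidence" (0 to 1); they miss things now and then, are a little off and sometimes report something else, mostly with a low value. They report only what shows in the picture. A call takes as long as a camera call. They do not tell look-alikes from the thing itself.
- nets.boxes_of(camera, name): "bbox" ([centre column, centre row, width, height] in pixels, round what is visible of it).
- nets.outline_of(camera, name): "pixels" (480x640 bool, what is visible of it) and "bbox" ([centre column, centre row, width, height] in pixels, round what is visible of it).
The state is a dict: "time": time; "joint_pos": joint angles; "joint_vel": joint speeds; "joint_efforts": joint torques, N m; "tool_pos": TCP position; "tool_rot": TCP orientation; "contact_force": force on the tool from outside, world axes, zero at the start; "ft_torque": the same for the moment, N m; "gripper_width": opening from 0.0 (shut) to 1.0 (fully open); "grasp_force": force on a finger pad.
Only numpy, scipy, OpenCV 4.12 (cv2) and the standard library are available. Lean on these libraries where they do the work, as an engineer would, in place of code of your own. Each camera call takes 0.05 s, during which the arm holds its last target. There are 200 camera calls.

## Working session

There is one attempt and no reset: what is moved stays moved. The work goes in short steps, Python scripts to look and compute and a shell command to move; the robot and the scene stay as the last step left them, time stands still between calls to the robot, and variables do not carry over. Pictures are saved under pics/ and viewed, at most 10 in all, crops included, and the job is handed in when it is done.

```bash
mkdir -p pics
python3 - <<'E'
from plant import state, optics, nets
import cv2,numpy as np
s=state();print(s)
for c in("scene","top"):
    im=optics.grab_frame(c);cv2.imwrite(f"pics/{c}0.png",im[:,:,::-1])
    i=optics.camera_info(c);print(c,i)
    for n in("offcut_1","groove_board","batten"):
        print(n,[(np.round(b["bbox"]).tolist(),round(b["confidence"],2)) for b in nets.boxes_of(c,n)])
E
```

```text
{'time': 0.0, 'joint_pos': array([ 1.15299235e+00,  5.33633216e-02,  1.61428193e+00, -3.96507311e-05,
        1.47599788e+00, -1.19004916e-01]), 'joint_vel': array([-0.00069635, -0.00109504, -0.0002492 , -0.00080889,  0.00039815,
        0.00089592]), 'joint_efforts': array([-1.69122850e-03, -3.93678474e+01, -3.70177281e+01, -2.39068386e-04,
        6.71748421e-03, -1.62060205e-07]), 'tool_pos': array([0.18374329, 0.5967332 , 0.23006622]), 'tool_rot': array([-2.52858698e-04,  1.48842423e-01,  9.88860395e-01, -9.93763884e-04]), 'contact_force': array([-0.05194856,  0.38044303, -0.30544615]), 'ft_torque': array([ 0.03400572, -0.01626141,  0.00491099]), 'grasp_force': 0.0, 'gripper_width': 0.9982093891534167}
scene {'fx': 605.9376823650242, 'fy': 605.9376823650242, 'cx': 311.9202377852486, 'cy': 235.99445717067326, 'R': array([[ 0.74022426, -0.6722102 , -0.01419452],
       [-0.34569896, -0.36239981, -0.86553949],
       [ 0.57668039,  0.64560036, -0.5006395 ]]), 't': array([-0.40998725,  0.26890888,  0.9105182 ])}
offcut_1 [([238.0, 206.0, 28.0, 38.0], 0.91), ([182.0, 207.0, 15.0, 36.0], 0.89), ([167.0, 236.0, 25.0, 39.0], 0.87), ([259.0, 195.0, 24.0, 29.0], 0.85), ([216.0, 219.0, 33.0, 37.0], 0.59)]
groove_board [([319.0, 262.0, 106.0, 58.0], 0.67), ([213.0, 278.0, 28.0, 24.0], 0.33)]
batten []
top {'fx': 436.7800332261591, 'fy': 436.7800332261591, 'cx': 322.93249308723335, 'cy': 233.26777770864092, 'R': array([[-0.02722193, -0.99952757, -0.01426888],
       [-0.98049179,  0.02947778, -0.19433708],
       [ 0.19466588,  0.00870028, -0.98083102]]), 't': array([0.05458304, 0.56392306, 1.12394827])}
offcut_1 [([236.0, 212.0, 23.0, 25.0], 0.87), ([202.0, 268.0, 27.0, 22.0], 0.87), ([237.0, 304.0, 19.0, 23.0], 0.82), ([246.0, 262.0, 18.0, 22.0], 0.77), ([245.0, 236.0, 20.0, 24.0], 0.55)]
groove_board [([359.0, 235.0, 100.0, 58.0], 0.62)]
batten [([248.0, 240.0, 36.0, 87.0], 0.92)]
```

Run:
```python
import cv2
a=cv2.imread("pics/top0.png");b=cv2.imread("pics/scene0.png")
cv2.imwrite("pics/t1.png",cv2.resize(a[150:350,170:437],(800,600),interpolation=cv2.INTER_CUBIC))
cv2.imwrite("pics/s1.png",cv2.resize(b[150:350,130:397],(800,600),interpolation=cv2.INTER_CUBIC))
```

```text
(no output)
```

View pics/t1.png

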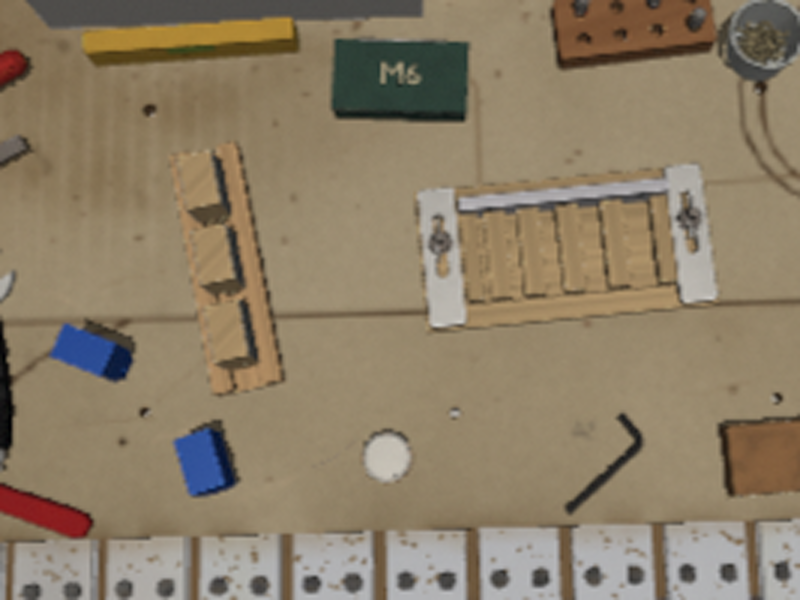

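View pics/s1.png

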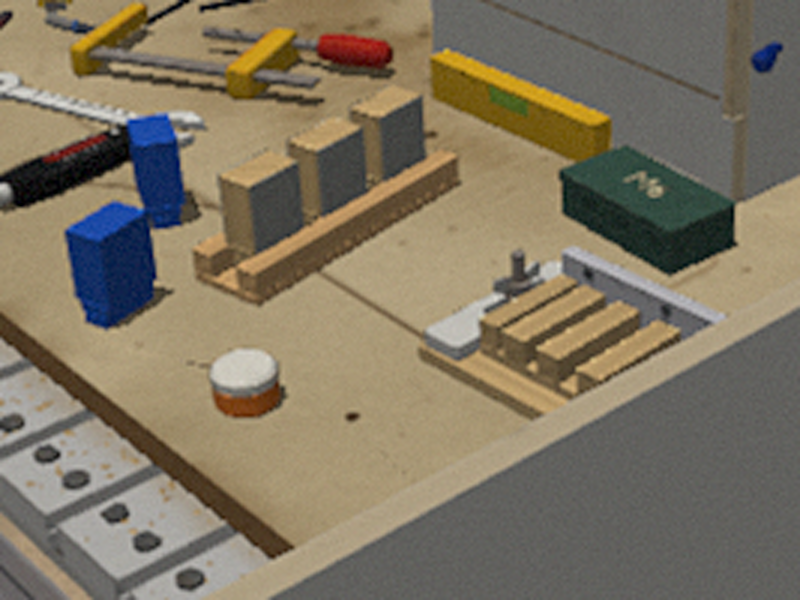

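View pics/scene0.png

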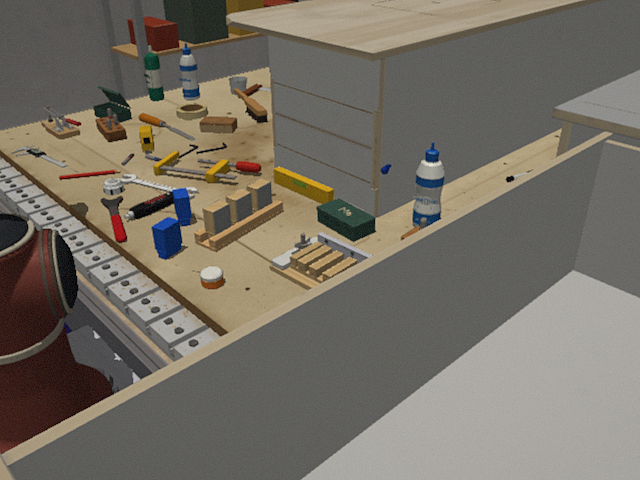

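Top crop: the three wood-topped offcuts stand in the batten. The nearest has its top at about (232,335) in the crop, which is pixel (247,262). The two blue blocks at (202,268) and (237,304) are look-alikes. The board spans crop (420-715,165-328), with the back stop on its far side and the orange and white plug case at (386,456). In the scene view, a wall on the right hides part of the board.

```bash
cat > h.py <<'E'
import numpy as np, cv2
from plant import state, optics, nets
from scipy.spatial.transform import Rotation as Rn
def ray(i,px,z):
    d=i["R"].T@np.array([(px[0]-i["cx"])/i["fx"],(px[1]-i["cy"])/i["fy"],1]); o=-i["R"].T@i["t"]
    return o+d*(z-o[2])/d[2]
def proj(i,X):
    c=i["R"]@np.array(X,float)+i["t"]; return np.array([i["fx"]*c[0]/c[2]+i["cx"],i["fy"]*c[1]/c[2]+i["cy"]])
def toolR():
    s=state(); q=s["tool_rot"]; return s["tool_pos"],Rn.from_quat(q[[1,2,3,0]])
def rel(p,yaw=None):
    """row fractions to reach p (and tool x axis at world yaw, pointing down)"""
    p0,R=toolR(); d=R.inv().apply(np.array(p)-p0)/0.8; r=np.zeros(3)
    if yaw is not None:
        T=Rn.from_matrix(np.array([[np.cos(yaw),np.sin(yaw),0],[np.sin(yaw),-np.cos(yaw),0],[0,0,-1]]).T.T)
        r=(R.inv()*T).as_rotvec()/1.5
    return np.round(d,4),np.round(r,4)
E
python3 - <<'E'
from h import *
i=optics.camera_info("top")
c=lambda u,v:(170+u/3,150+v/3)
for n,p,z in [("bat nl",(213,393),.028),("bat nr",(283,380),.028),("bat fl",(170,155),.028),("bat fr",(238,143),.028),("off near top",(229,330),.102),("stop L",(459,207),.058),("stop R",(668,187),.058),("strapL",(440,240),.045),("strapR",(688,220),.045),("brd nl",(470,302),.04),("brd nr",(675,283),.04),("plug",(386,456),.029),("wingL",(440,240),.058)]:
    print(n,np.round(ray(i,c(*p),z),3))
w=optics.camera_info("wrist");p,R=toolR()
print("wrist cam pos in tool",R.inv().apply(-w["R"].T@w["t"]-p), "axes", R.inv().as_matrix()@w["R"].T, w["fx"],w["cx"],w["cy"], "toolx",R.as_matrix())
im=cv2.imread("pics/top0.png");
E
```

```text
bat nl [0.445 0.265 0.028]
bat nr [0.455 0.201 0.028]
bat fl [0.67  0.307 0.028]
bat fr [0.679 0.243 0.028]
off near top [0.492 0.237 0.102]
stop L [0.604 0.037 0.058]
stop R [ 0.617 -0.152  0.058]
strapL [0.577 0.055 0.045]
strapR [ 0.589 -0.171  0.045]
brd nl [0.52 0.03 0.04]
brd nr [ 0.532 -0.156  0.04 ]
plug [0.385 0.109 0.029]
wingL [0.574 0.055 0.058]
wrist cam pos in tool [ 0.06757305 -0.00019033 -0.14338169] axes [[-3.21476219e-05 -9.64352824e-01 -2.64619785e-01]
 [ 9.99998642e-01  4.05003737e-04 -1.59743942e-03]
 [ 1.64766722e-03 -2.64619477e-01  9.64351501e-01]] 351.4185405681039 311.98880576202333 239.41605083599387 toolx [[-9.55700011e-01  2.94342437e-01 -1.36380091e-04]
 [ 2.94342467e-01  9.55699949e-01 -3.44239547e-04]
 [ 2.90141384e-05 -3.69132192e-04 -9.99999931e-01]]
```

View pics/top0.png

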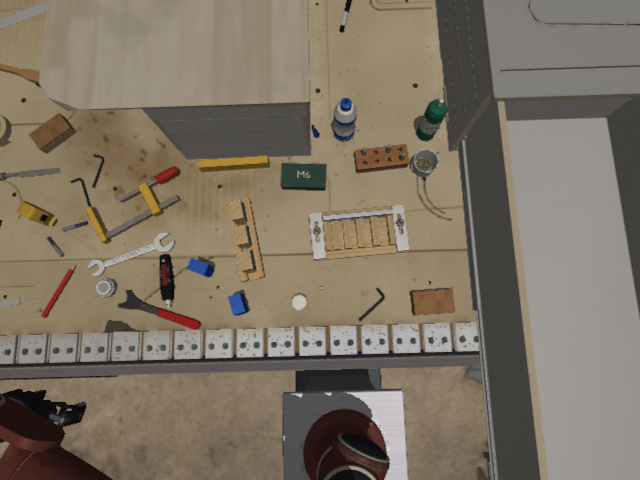

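Run:
```python
from h import *
i=optics.camera_info("top")
print(ray(i,(247,260.5),.084)); print(rel([.455,.235,.25],.185+np.pi))
```

```text
[0.49318759 0.23819299 0.084     ]
(array([-0.4571, -0.333 , -0.0235]), array([-2.000e-04, -1.000e-04, -3.225e-01]))
```

```bash
R='{"dx":-0.457,"dy":-0.333,"dz":-0.024,"rz":-0.322}'; python3 -m inch '[{"dx":-0.457,"dy":-0.333,"dz":-0.024,"rz":-0.322},{"dx":-0.457,"dy":-0.333,"dz":-0.024,"rz":-0.322},{"dx":-0.457,"dy":-0.333,"dz":-0.024,"rz":-0.322},{"dx":-0.457,"dy":-0.333,"dz":-0.024,"rz":-0.322},{"dx":-0.457,"dy":-0.333,"dz":-0.024,"rz":-0.322}]'; python3 -c "
from h import *
print(rel([.455,.235,.25],.185+np.pi))"
```

```text
(array([-0.4571, -0.333 , -0.0235]), array([-2.000e-04, -1.000e-04, -3.225e-01]))validation failed for argument at $[0]...
```

```bash
python3 -m inch '[{"dx":-0.457,"dy":-0.333,"dz":-0.024,"rx":0,"ry":0,"rz":-0.322},{"dx":-0.457,"dy":-0.333,"dz":-0.024,"rx":0,"ry":0,"rz":-0.322},{"dx":-0.457,"dy":-0.333,"dz":-0.024,"rx":0,"ry":0,"rz":-0.322},{"dx":-0.457,"dy":-0.333,"dz":-0.024,"rx":0,"ry":0,"rz":-0.322},{"dx":-0.457,"dy":-0.333,"dz":-0.024,"rx":0,"ry":0,"rz":-0.322}]'; python3 -c "
from h import *
print(rel([.455,.235,.25],.185+np.pi))"
```

```text
time: 0.9
tool_pos: [0.3309, 0.4006, 0.242]
tool_rot: [0.0, -0.093, 0.996, 0.0]
contact_force: [1.4, 0.5, 0.3]
gripper_width: 0.997
grasp_force: 0.0
(array([-0.1142, -0.2321, -0.01  ]), array([0.0002, 0.0004, 0.0005]))
```

```bash
python3 -m inch '[{"dx":-0.114,"dy":-0.232,"dz":-0.01,"rx":0,"ry":0,"rz":0},{"dx":-0.114,"dy":-0.232,"dz":-0.01,"rx":0,"ry":0,"rz":0},{"dx":-0.114,"dy":-0.232,"dz":-0.01,"rx":0,"ry":0,"rz":0},{"dx":-0.114,"dy":-0.232,"dz":-0.01,"rx":0,"ry":0,"rz":0},{"dx":-0.114,"dy":-0.232,"dz":-0.01,"rx":0,"ry":0,"rz":0}]'
python3 - <<'E'
from h import *
import pickle
s=state();i=optics.camera_info("wrist");im=optics.grab_frame("wrist");cv2.imwrite("pics/w1.png",im[:,:,::-1]);pickle.dump(i,open("w1.pkl","wb"))
print(s["tool_pos"],s["joint_vel"])
for n in("offcut_1","batten"):
    for b in nets.outline_of("wrist",n): print(n,np.round(b["bbox"]),b["confidence"],cv2.minAreaRect(np.argwhere(b["pixels"])[:,::-1].astype(np.float32)))
E
```

```text
time: 1.4
tool_pos: [0.4563, 0.2327, 0.2502]
tool_rot: [0.001, -0.089, 0.996, -0.001]
contact_force: [-0.1, 1.0, 0.1]
gripper_width: 1.004
grasp_force: 0.0
[0.45632099 0.23267204 0.25024027] [-0.05759793  0.02213495 -0.01618294  0.05171904  0.01592796 -0.08336964]
offcut_1 [317. 254.  38.  69.] 0.8 ((316.5, 253.5), (67.0, 35.0), 90.0)
offcut_1 [317. 320.  38.  65.] 0.78 ((316.0, 320.0), (64.0, 32.0), 90.0)
offcut_1 [441. 264.  76.  68.] 0.77 ((437.98590087890625, 262.14544677734375), (77.69424438476562, 35.511695861816406), 34.592288970947266)
offcut_1 [316. 377.  33.  44.] 0.74 ((316.5, 375.5), (47.0, 33.0), 90.0)
offcut_1 [364. 144.  44.  69.] 0.69 ((364.1258850097656, 144.6757049560547), (59.053550720214844, 42.56336212158203), 84.64418029785156)
batten [317. 295.  61. 194.] 0.84 ((316.55419921875, 295.6139831542969), (189.86068725585938, 59.51890182495117), 88.53119659423828)
batten [204. 393.  32.  27.] 0.59 ((207.09735107421875, 387.5398254394531), (32.737083435058594, 18.249984741210938), 48.8140754699707)
```

View pics/w1.png

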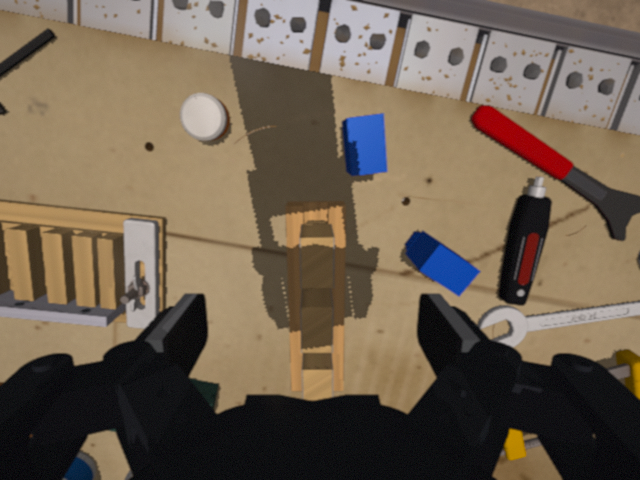

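Wrist view, with the robot's side up: the batten runs from (315,205) to (318,395). The near offcut's top is around (317,260). The candidates are wooden ones at (317,254), (317,320) and (317,376), and blue ones at (364,144) and (441,264), which are look-alikes. The near wooden one in the batten fits. I'll confirm it in a crop with the predicted outline drawn on.

Run:
```python
from h import *
import pickle
i=pickle.load(open("w1.pkl","rb"));im=cv2.imread("pics/w1.png")
for px,z in [((287.5,207),.028),((343.5,207),.028),((291,385),.028),((344,385),.028)]: print(np.round(ray(i,px,z),4))
yaw=.185;C=np.array([.562,.254]);ex=np.array([np.cos(yaw),np.sin(yaw)]);ey=np.array([-ex[1],ex[0]])
crop=im[190:400,190:470];k=2.85
big=cv2.resize(crop,None,fx=k,fy=k,interpolation=cv2.INTER_CUBIC)
def poly(c,lx,ly,z,col):
    P=[proj(i,[*(c+a*lx*ex+b*ly*ey),z]) for a,b in((-1,-1),(-1,1),(1,1),(1,-1))]
    cv2.polylines(big,[np.int32((np.array(P)-[190,190]+.5)*k)],True,col,1)
poly(C,.115,.032,.028,(0,0,255)); poly(C-.07*ex,.025,.016,.084,(0,255,0))
cv2.imwrite("pics/w1c.png",big)
```

```text
[0.4585 0.2061 0.028 ]
[0.448  0.2641 0.028 ]
[0.6742 0.2451 0.028 ]
[0.6626 0.3086 0.028 ]
```

View pics/w1c.png

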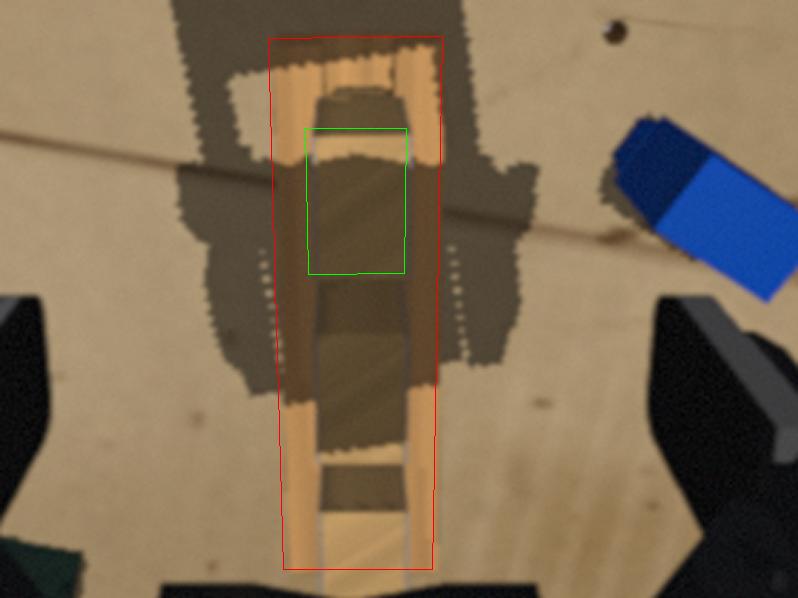

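Confirmed: it is the nearest wooden offcut standing in the batten, and it's not blue. It sits about 2 mm farther along and 1.3 mm to the left of the prediction. Going to grasp it.

```bash
python3 -c "
from h import *
print(rel([.495,.2427,.12],.185+np.pi),rel([.495,.2427,.043],.185+np.pi))"
```

```text
(array([-0.0522, -0.0018,  0.1621]), array([ 0.0004, -0.0002, -0.0012])) (array([-0.0522, -0.0019,  0.2583]), array([ 0.0004, -0.0002, -0.0012]))
```

```bash
python3 -m inch '[{"dx":-0.052,"dy":-0.002,"dz":0.10,"rx":0,"ry":0,"rz":-0.001},{"dx":-0.052,"dy":-0.002,"dz":0.162,"rx":0,"ry":0,"rz":-0.001},{"dx":-0.052,"dy":-0.002,"dz":0.162,"rx":0,"ry":0,"rz":-0.001},{"dx":-0.052,"dy":-0.002,"dz":0.21,"rx":0,"ry":0,"rz":-0.001},{"dx":-0.052,"dy":-0.002,"dz":0.258,"rx":0,"ry":0,"rz":-0.001}]'; python3 -m inch '[{"dx":0,"dy":0,"dz":0,"rx":0,"ry":0,"rz":0},{"dx":0,"dy":0,"dz":0,"rx":0,"ry":0,"rz":0}]';  python3 -c "
from h import *
print(rel([.495,.2427,.043],.185+np.pi))"
```

```text
time: 2.05
tool_pos: [0.4939, 0.2445, 0.0418]
tool_rot: [-0.0, -0.094, 0.996, 0.0]
contact_force: [0.4, 1.3, -0.1]
gripper_width: 1.005
grasp_force: 0.0
time: 2.25
tool_pos: [0.4939, 0.2437, 0.0433]
tool_rot: [-0.001, -0.094, 0.996, -0.0]
contact_force: [-0.1, 0.5, 0.5]
gripper_width: 1.003
grasp_force: 0.0
(array([-0.0011, -0.0014,  0.0003]), array([ 0.   , -0.001,  0.002]))
```

```bash
python3 -m inch '[{"dx":-0.001,"dy":-0.001,"dz":0,"rx":0,"ry":0,"rz":0},{"dx":-0.001,"dy":-0.001,"dz":0,"rx":0,"ry":0,"rz":0},{"dx":-0.001,"dy":-0.001,"dz":0,"rx":0,"ry":0,"rz":0},{"dx":-0.001,"dy":-0.001,"dz":0,"rx":0,"ry":0,"rz":0},{"dx":-0.001,"dy":-0.001,"dz":0,"rx":0,"ry":0,"rz":0}]' -1; python3 -m inch '[{"dx":0,"dy":0,"dz":0,"rx":0,"ry":0,"rz":0},{"dx":0,"dy":0,"dz":0,"rx":0,"ry":0,"rz":0},{"dx":0,"dy":0,"dz":0,"rx":0,"ry":0,"rz":0}]'
```

```text
time: 2.75
tool_pos: [0.497, 0.2424, 0.045]
tool_rot: [0.001, -0.093, 0.996, 0.001]
contact_force: [-1.9, 2.8, 5.9]
gripper_width: 0.369
grasp_force: 59.7
time: 3.05
tool_pos: [0.497, 0.2424, 0.045]
tool_rot: [0.001, -0.093, 0.996, 0.001]
contact_force: [-1.7, 1.7, 7.2]
gripper_width: 0.365
grasp_force: 59.8
```

```bash
python3 -m inch '[{"dx":0,"dy":0,"dz":-0.01,"rx":0,"ry":0,"rz":0},{"dx":0,"dy":0,"dz":-0.03,"rx":0,"ry":0,"rz":0},{"dx":0,"dy":0,"dz":-0.09,"rx":0,"ry":0,"rz":0},{"dx":0,"dy":0,"dz":-0.15,"rx":0,"ry":0,"rz":0},{"dx":0,"dy":0,"dz":-0.2,"rx":0,"ry":0,"rz":0}]'; python3 -c "
from h import *
print(rel([.566,-.06,.25],.067+np.pi))"
```

```text
time: 3.55
tool_pos: [0.4963, 0.2414, 0.2071]
tool_rot: [0.001, -0.093, 0.996, -0.0]
contact_force: [1.0, 0.7, 0.1]
gripper_width: 0.368
grasp_force: 60.0
(array([-0.0163, -0.3864, -0.0533]), array([-0.0004,  0.0017,  0.079 ]))
```

```bash
python3 -m inch '[{"dx":-0.016,"dy":-0.386,"dz":-0.053,"rx":0,"ry":0.001,"rz":0.079},{"dx":-0.016,"dy":-0.386,"dz":-0.053,"rx":0,"ry":0.001,"rz":0.079},{"dx":-0.016,"dy":-0.386,"dz":-0.053,"rx":0,"ry":0.001,"rz":0.079},{"dx":-0.016,"dy":-0.386,"dz":-0.053,"rx":0,"ry":0.001,"rz":0.079},{"dx":-0.016,"dy":-0.386,"dz":-0.053,"rx":0,"ry":0.001,"rz":0.079}]'; python3 -c "
from h import *
print(rel([.566,-.06,.25],.067+np.pi))"
```

```text
time: 4.05
tool_pos: [0.5516, -0.0019, 0.2389]
tool_rot: [-0.0, -0.034, 0.999, -0.001]
contact_force: [1.1, 0.4, 0.1]
gripper_width: 0.368
grasp_force: 60.1
(array([-0.0131, -0.0737, -0.0138]), array([-0.0008, -0.0003,  0.    ]))
```

```bash
python3 -m inch '[{"dx":-0.013,"dy":-0.06,"dz":-0.013,"rx":0,"ry":0,"rz":0},{"dx":-0.013,"dy":-0.06,"dz":-0.013,"rx":0,"ry":0,"rz":0},{"dx":-0.013,"dy":-0.06,"dz":-0.013,"rx":0,"ry":0,"rz":0},{"dx":-0.013,"dy":-0.06,"dz":-0.013,"rx":0,"ry":0,"rz":0}]'
python3 - <<'E'
from h import *
import pickle
s=state();i=optics.camera_info("wrist");im=optics.grab_frame("wrist");cv2.imwrite("pics/w2.png",im[:,:,::-1]);pickle.dump(i,open("w2.pkl","wb"))
print(s["tool_pos"],s["joint_vel"])
for b in nets.outline_of("wrist","groove_board"): print(np.round(b["bbox"]),b["confidence"])
im=cv2.imread("pics/w2.png")
# overlay from the estimate
yaw=.067;C=np.array([.566,-.060]);ex=np.array([np.cos(yaw),np.sin(yaw)]);ey=np.array([-ex[1],ex[0]])
k=2.6;u0,v0=160,110
big=cv2.resize(im[v0:v0+230,u0:u0+307],None,fx=k,fy=k,interpolation=cv2.INTER_CUBIC)
for y,w in((77,6),(48.5,11),(15,16),(-23.5,21),(-67,26)):
    P=[proj(i,[*(C+a*ex+b*ey),.04]) for a,b in((-.04,y/1e3-w/2e3),(-.04,y/1e3+w/2e3),(.04,y/1e3+w/2e3),(.04,y/1e3-w/2e3))]
    cv2.polylines(big,[np.int32((np.array(P)-[u0,v0]+.5)*k)],True,(0,0,255),1)
cv2.imwrite("pics/w2c.png",big)
E
```

```text
time: 4.45
tool_pos: [0.5648, -0.046, 0.2477]
tool_rot: [-0.001, -0.034, 0.999, 0.0]
contact_force: [0.4, 0.8, -0.3]
gripper_width: 0.365
grasp_force: 60.3
[ 0.56483399 -0.04598519  0.24771674] [ 1.83746579e-02  1.64224826e-03  7.75492922e-03  2.02823195e-05
 -3.59124345e-03 -1.82343595e-03]
[296. 211. 258. 124.] 0.84
```

View pics/w2c.png

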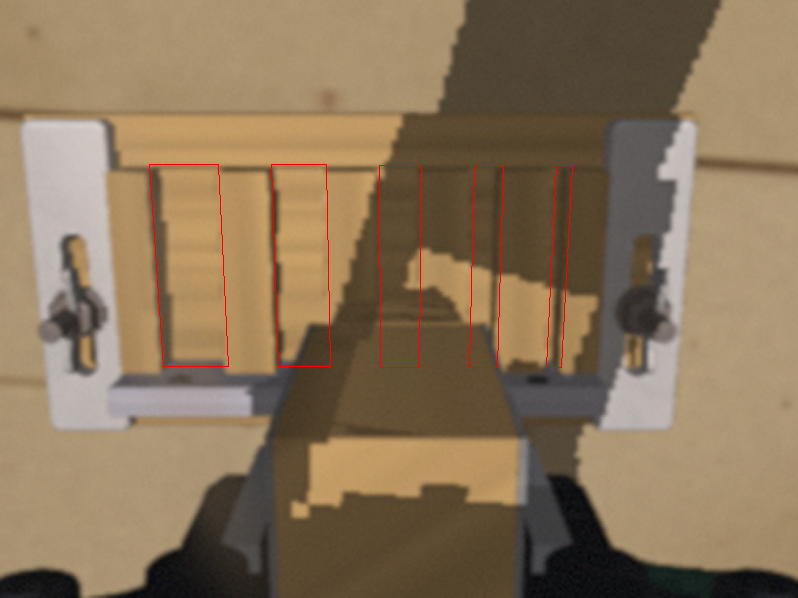

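Run:
```python
from h import *
import pickle
i=pickle.load(open("w2.pkl","rb"));im=cv2.imread("pics/w2.png")
yaw=.067;C=np.array([.566,-.060]);ex=np.array([np.cos(yaw),np.sin(yaw)]);ey=np.array([-ex[1],ex[0]])
S=4 # px/mm ; u = (100 - y)*4, v=(60 - x)*4
src=[];dst=[]
for x,y in((-60,-100),(-60,100),(60,100),(60,-100)):
    src.append(proj(i,[*(C+x/1e3*ex+y/1e3*ey),.04]));dst.append([(100-y)*S,(60-x)*S])
H=cv2.getPerspectiveTransform(np.float32(src),np.float32(dst))
r=cv2.warpPerspective(im,H,(800,480),flags=cv2.INTER_CUBIC)
lab=cv2.cvtColor(r,cv2.COLOR_BGR2LAB);lab[:,:,0]=cv2.createCLAHE(4,(4,8)).apply(lab[:,:,0]);q=cv2.cvtColor(lab,cv2.COLOR_LAB2BGR)
for y,w in((77,6),(48.5,11),(15,16),(-23.5,21),(-67,26)):
    for e in(-1,1):
        u=int((100-y+e*w/2)*S); cv2.line(q,(u,405),(u,480),(0,0,255),1); cv2.line(q,(u,0),(u,60),(0,0,255),1)
for v in(80,400): cv2.line(q,(0,v),(30,v),(0,0,255),1)
cv2.imwrite("pics/rect.png",q)
```

```text
(no output)
```

View pics/rect.png

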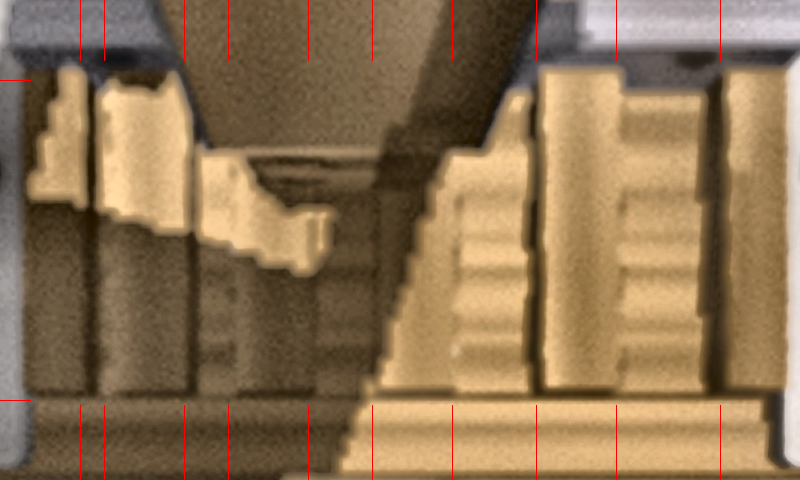

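Run:
```python
from h import *
import pickle
i=pickle.load(open("w2.pkl","rb"));im=cv2.imread("pics/w2.png")
yaw=.067;C=np.array([.566,-.060]);ex=np.array([np.cos(yaw),np.sin(yaw)]);ey=np.array([-ex[1],ex[0]])
S=4;src=[];dst=[]
for x,y in((-60,-100),(-60,100),(60,100),(60,-100)):
    src.append(proj(i,[*(C+x/1e3*ex+y/1e3*ey),.04]));dst.append([(100-y)*S,(60-x)*S])
g=cv2.warpPerspective(im,cv2.getPerspectiveTransform(np.float32(src),np.float32(dst)),(800,480),flags=cv2.INTER_LINEAR)
g=cv2.GaussianBlur(cv2.cvtColor(g,cv2.COLOR_BGR2GRAY).astype(np.float32),(0,0),1.5)
def line(ax,lo,hi,a,b,sign):  # steepest edge of given sign, along u (ax=1) or v (ax=0)
    d=np.gradient(np.log(g+5),axis=ax)*sign
    t=np.arange(a,b,3);pos=[]
    for k in t:
        w=d[lo:hi,k-3:k+4].mean(1) if ax==0 else d[k-3:k+4,lo:hi].mean(0)
        pos.append(lo+w.argmax())
    pos=np.array(pos,float);p=np.polyfit(t,pos,1)
    for _ in range(4):
        r=abs(pos-np.polyval(p,t));m=r<=max(1.0,np.median(r)*1.5);p=np.polyfit(t[m],pos[m],1)
    return round(p[0],4),round(np.polyval(p,(a+b)/2),1),int(m.sum()),len(t)
print("front top edge lit",line(0,380,402,400,740,-1)); print("front edge dark",line(0,380,402,40,340,-1))
print("lower of dark line",line(0,388,410,400,740,1),line(0,388,410,40,320,1))
for n,lo,hi,a,b in(("a",74,112,240,370),("b",175,245,240,370),("c L",300,330,300,360),("d L",440,470,200,370),("d R",520,552,130,370),("e L",605,632,110,370),("e R",695,735,110,370)):
    print(n,"fall",line(1,lo,hi,a,b,-1),"rise",line(1,lo,hi,a,b,1))
np.set_printoptions(linewidth=200)
print("b profile",[(u,int(g[250:370,u].mean())) for u in range(180,246,3)])
print("a profile",[(u,int(g[250:370,u].mean())) for u in range(74,112,3)])
print("c profile",[(u,int(g[300:345,u].mean())) for u in range(299,384,4)])
```

```text
front top edge lit (np.float64(0.0054), np.float64(391.6), 98, 114)
front edge dark (np.float64(-0.0007), np.float64(389.7), 62, 100)
lower of dark line (np.float64(0.0025), np.float64(398.4), 73, 114) (np.float64(0.0002), np.float64(398.4), 75, 94)
a fall (np.float64(0.0227), np.float64(83.8), 27, 44) rise (np.float64(0.0174), np.float64(97.7), 27, 44)
b fall (np.float64(-0.009), np.float64(188.2), 31, 44) rise (np.float64(-0.0134), np.float64(197.8), 32, 44)
c L fall (np.float64(-0.1286), np.float64(307.4), 15, 20) rise (np.float64(-0.116), np.float64(317.3), 15, 20)
d L fall (np.float64(0.0448), np.float64(454.8), 33, 57) rise (np.float64(-0.0865), np.float64(457.1), 35, 57)
d R fall (np.float64(-0.0203), np.float64(530.8), 48, 80) rise (np.float64(-0.0111), np.float64(539.6), 54, 80)
e L fall (np.float64(-0.0095), np.float64(618.2), 52, 87) rise (np.float64(0.0264), np.float64(622.9), 58, 87)
e R fall (np.float64(0.0099), np.float64(704.5), 60, 87) rise (np.float64(0.0049), np.float64(724.0), 69, 87)
b profile [(180, 72), (183, 71), (186, 68), (189, 64), (192, 61), (195, 62), (198, 67), (201, 71), (204, 74), (207, 74), (210, 74), (213, 74), (216, 74), (219, 74), (222, 74), (225, 74), (228, 74), (231, 75), (234, 76), (237, 78), (240, 79), (243, 79)]
a profile [(74, 69), (77, 68), (80, 67), (83, 64), (86, 60), (89, 58), (92, 58), (95, 61), (98, 65), (101, 69), (104, 73), (107, 75), (110, 76)]
c profile [(299, 73), (303, 73), (307, 73), (311, 72), (315, 72), (319, 74), (323, 76), (327, 76), (331, 77), (335, 76), (339, 76), (343, 76), (347, 76), (351, 76), (355, 76), (359, 76), (363, 76), (367, 76), (371, 74), (375, 73), (379, 74), (383, 80)]
```

```bash
cat >> h.py <<'E'
yaw=.067;C=np.array([.5685,-.0608]);EX=np.array([np.cos(yaw),np.sin(yaw)]);EY=np.array([-EX[1],EX[0]])
def go(x,y,z): return rel([*(C+x/1e3*EX+y/1e3*EY),z/1e3],yaw+np.pi)
def brd():
    p,R=toolR();d=p[:2]-C;f=state()["contact_force"];m=R.as_matrix()
    return np.round([d@EX*1e3,d@EY*1e3,p[2]*1e3],1),"F xyz board",np.round([f[:2]@EX,f[:2]@EY,f[2]],1),"yawerr",round(float(np.arctan2(-m[1,0],-m[0,0])-yaw),4)
E
python3 -c "
from h import *
print(go(6,77,95),brd())"
```

```text
(array([-0.0114,  0.0766,  0.1905]), array([ 0.0001, -0.0015,  0.0014])) (array([ -2.6,  15.6, 247.4]), 'F xyz board', array([ 0. ,  0.3, -0.5]), 'yawerr', 0.0021)
```

```bash
python3 -m inch '[{"dx":-0.011,"dy":0.05,"dz":0.03,"rx":0,"ry":-0.001,"rz":0.001},{"dx":-0.011,"dy":0.077,"dz":0.09,"rx":0,"ry":-0.001,"rz":0.001},{"dx":-0.011,"dy":0.077,"dz":0.15,"rx":0,"ry":-0.001,"rz":0.001},{"dx":-0.011,"dy":0.077,"dz":0.18,"rx":0,"ry":-0.001,"rz":0.001},{"dx":-0.011,"dy":0.077,"dz":0.19,"rx":0,"ry":-0.001,"rz":0.001}]';python3 -m inch '[{"dx":0,"dy":0,"dz":0,"rx":0,"ry":0,"rz":0},{"dx":0,"dy":0,"dz":0,"rx":0,"ry":0,"rz":0}]'; python3 -c "
from h import *
print(go(6,77,80),brd())"
```

```text
time: 5.05
tool_pos: [0.5663, 0.0172, 0.0911]
tool_rot: [-0.004, -0.034, 0.999, 0.0]
contact_force: [-0.6, -0.3, -0.9]
gripper_width: 0.367
grasp_force: 60.2
time: 5.25
tool_pos: [0.5711, 0.0155, 0.0978]
tool_rot: [0.002, -0.033, 0.999, -0.0]
contact_force: [0.1, -0.2, -0.9]
gripper_width: 0.369
grasp_force: 60.2
(array([0.0022, 0.0013, 0.0222]), array([-0.0005,  0.0021, -0.0004])) (array([ 7.7, 76. , 97.8]), 'F xyz board', array([ 0.1, -0.2, -0.9]), 'yawerr', -0.0007)
```

```bash
python3 -m inch '[{"dx":0.001,"dy":0.001,"dz":0.009,"rx":0,"ry":0,"rz":0},{"dx":0.001,"dy":0.001,"dz":0.014,"rx":0,"ry":0,"rz":0},{"dx":0.001,"dy":0.001,"dz":0.0175,"rx":0,"ry":0,"rz":0},{"dx":0.001,"dy":0.001,"dz":0.0195,"rx":0,"ry":0,"rz":0},{"dx":0.001,"dy":0.001,"dz":0.0205,"rx":0,"ry":0,"rz":0}]';python3 -m inch '[{"dx":0,"dy":0,"dz":0,"rx":0,"ry":0,"rz":0},{"dx":0,"dy":0,"dz":0,"rx":0,"ry":0,"rz":0}]'; python3 -c "
from h import *
print(go(6,77,75),brd())"
```

```text
time: 5.75
tool_pos: [0.5688, 0.016, 0.0791]
tool_rot: [-0.0, -0.033, 0.999, -0.0]
contact_force: [-0.5, 0.1, -2.1]
gripper_width: 0.369
grasp_force: 60.2
time: 5.95
tool_pos: [0.569, 0.016, 0.0794]
tool_rot: [0.0, -0.033, 0.999, -0.0]
contact_force: [-0.1, 0.2, -0.5]
gripper_width: 0.371
grasp_force: 60.2
(array([-0.0005,  0.0005,  0.0054]), array([-0.0001,  0.0001, -0.0009])) (array([ 5.6, 76.6, 79.4]), 'F xyz board', array([-0. ,  0.2, -0.5]), 'yawerr', -0.0013)
```

```bash
python3 -m inch '[{"dx":0,"dy":0.0005,"dz":0.0012,"rx":0,"ry":0,"rz":0},{"dx":0,"dy":0.0005,"dz":0.0024,"rx":0,"ry":0,"rz":0},{"dx":0,"dy":0.0005,"dz":0.0036,"rx":0,"ry":0,"rz":0},{"dx":0,"dy":0.0005,"dz":0.0046,"rx":0,"ry":0,"rz":0},{"dx":0,"dy":0.0005,"dz":0.0056,"rx":0,"ry":0,"rz":0}]'; python3 -c "
from h import *
print(brd())"
python3 -m inch '[{"dx":0,"dy":0,"dz":0.0006,"rx":0,"ry":0,"rz":0},{"dx":0,"dy":0,"dz":0.0012,"rx":0,"ry":0,"rz":0}]'; python3 -c "
from h import *
print(brd())"
```

```text
time: 6.45
tool_pos: [0.5689, 0.0165, 0.075]
tool_rot: [-0.0, -0.033, 0.999, -0.0]
contact_force: [-2.3, -0.1, 4.9]
gripper_width: 0.367
grasp_force: 61.0
(array([ 5.6, 77.1, 75. ]), 'F xyz board', array([-2.3,  0. ,  4.9]), 'yawerr', -0.0012)
time: 6.65
tool_pos: [0.5689, 0.0165, 0.075]
tool_rot: [-0.0, -0.033, 0.999, -0.0]
contact_force: [-4.8, 0.5, 9.3]
gripper_width: 0.366
grasp_force: 61.1
(array([ 5.6, 77.1, 75. ]), 'F xyz board', array([-4.7,  0.9,  9.3]), 'yawerr', -0.0012)
```

```bash
python3 -m inch '[{"dx":0,"dy":0.0008,"dz":0,"rx":0,"ry":0,"rz":0},{"dx":0,"dy":0.0016,"dz":0,"rx":0,"ry":0,"rz":0},{"dx":0,"dy":0.0024,"dz":0,"rx":0,"ry":0,"rz":0},{"dx":0,"dy":0.003,"dz":0,"rx":0,"ry":0,"rz":0},{"dx":0,"dy":0.0036,"dz":0,"rx":0,"ry":0,"rz":0}]'; python3 -c "
from h import *
print(brd())"
python3 -m inch '[{"dx":0,"dy":-0.0016,"dz":0,"rx":0,"ry":0,"rz":0},{"dx":0,"dy":-0.0028,"dz":0,"rx":0,"ry":0,"rz":0},{"dx":0,"dy":-0.0036,"dz":0,"rx":0,"ry":0,"rz":0},{"dx":0,"dy":-0.0043,"dz":0,"rx":0,"ry":0,"rz":0},{"dx":0,"dy":-0.005,"dz":0,"rx":0,"ry":0,"rz":0}]'; python3 -c "
from h import *
print(brd())"
python3 -m inch '[{"dx":0,"dy":-0.0006,"dz":0,"rx":0,"ry":0,"rz":0},{"dx":0,"dy":-0.0012,"dz":0,"rx":0,"ry":0,"rz":0},{"dx":0,"dy":-0.0018,"dz":0,"rx":0,"ry":0,"rz":0},{"dx":0,"dy":-0.0024,"dz":0,"rx":0,"ry":0,"rz":0}]'; python3 -c "
from h import *
print(brd())"
```

```text
time: 7.15
tool_pos: [0.5697, 0.0185, 0.075]
tool_rot: [0.001, -0.033, 0.999, -0.001]
contact_force: [-0.4, -3.7, 5.5]
gripper_width: 0.37
grasp_force: 60.9
(array([ 6.6, 79. , 75. ]), 'F xyz board', array([-0.7, -3.7,  5.5]), 'yawerr', -0.0012)
time: 7.65
tool_pos: [0.5699, 0.0171, 0.075]
tool_rot: [0.001, -0.033, 0.999, 0.002]
contact_force: [-0.6, 3.3, 6.3]
gripper_width: 0.368
grasp_force: 60.9
(array([ 6.6, 77.6, 75. ]), 'F xyz board', array([-0.4,  3.3,  6.3]), 'yawerr', -0.0016)
time: 8.05
tool_pos: [0.5701, 0.0152, 0.075]
tool_rot: [0.001, -0.033, 0.999, 0.002]
contact_force: [-0.0, 5.1, 5.6]
gripper_width: 0.366
grasp_force: 60.9
(array([ 6.7, 75.7, 75. ]), 'F xyz board', array([0.3, 5.1, 5.6]), 'yawerr', -0.0015)
```

Refused at a (z stayed at 75.0 over y 75.7 to 79). On to b.

```bash
python3 -m inch '[{"dx":0,"dy":0,"dz":-0.004,"rx":0,"ry":0,"rz":0},{"dx":0,"dy":-0.006,"dz":-0.007,"rx":0,"ry":0,"rz":0},{"dx":0,"dy":-0.016,"dz":-0.007,"rx":0,"ry":0,"rz":0},{"dx":0,"dy":-0.025,"dz":-0.007,"rx":0,"ry":0,"rz":0},{"dx":0,"dy":-0.030,"dz":-0.007,"rx":0,"ry":0,"rz":0}]'; python3 -m inch '[{"dx":0,"dy":0,"dz":0,"rx":0,"ry":0,"rz":0},{"dx":0,"dy":0,"dz":0.0012,"rx":0,"ry":0,"rz":0},{"dx":0,"dy":0,"dz":0.0024,"rx":0,"ry":0,"rz":0}]';python3 -c "
from h import *
print(brd(),go(6,50.5,75))"
```

```text
time: 8.55
tool_pos: [0.5705, -0.0116, 0.079]
tool_rot: [-0.0, -0.032, 0.999, -0.0]
contact_force: [-0.0, -0.6, -1.0]
gripper_width: 0.365
grasp_force: 60.2
time: 8.85
tool_pos: [0.5706, -0.0105, 0.0773]
tool_rot: [-0.0, -0.033, 0.999, 0.0]
contact_force: [0.4, 0.7, -1.3]
gripper_width: 0.367
grasp_force: 60.2
(array([ 5.4, 50.1, 77.3]), 'F xyz board', array([ 0.4,  0.7, -1.3]), 'yawerr', -0.0013) (array([-0.0007,  0.0005,  0.0029]), array([ 0.    , -0.0001, -0.0009]))
```

```bash
python3 -m inch '[{"dx":0,"dy":0.0012,"dz":0.0012,"rx":0,"ry":0,"rz":0},{"dx":0,"dy":0.0012,"dz":0.0024,"rx":0,"ry":0,"rz":0},{"dx":0,"dy":0.0012,"dz":0.0034,"rx":0,"ry":0,"rz":0},{"dx":0,"dy":0.0012,"dz":0.0044,"rx":0,"ry":0,"rz":0},{"dx":0,"dy":0.0012,"dz":0.005,"rx":0,"ry":0,"rz":0}]'; python3 -c "
from h import *
print(brd())"
python3 -m inch '[{"dx":0,"dy":-0.0006,"dz":0,"rx":0,"ry":0,"rz":0},{"dx":0,"dy":-0.0012,"dz":0,"rx":0,"ry":0,"rz":0},{"dx":0,"dy":-0.0018,"dz":0,"rx":0,"ry":0,"rz":0},{"dx":0,"dy":-0.0024,"dz":0,"rx":0,"ry":0,"rz":0},{"dx":0,"dy":-0.003,"dz":0,"rx":0,"ry":0,"rz":0}]'; python3 -c "
from h import *
print(brd())"
python3 -m inch '[{"dx":0,"dy":-0.0006,"dz":0,"rx":0,"ry":0,"rz":0},{"dx":0,"dy":-0.0012,"dz":0,"rx":0,"ry":0,"rz":0},{"dx":0,"dy":-0.0018,"dz":0,"rx":0,"ry":0,"rz":0},{"dx":0,"dy":-0.0024,"dz":0,"rx":0,"ry":0,"rz":0},{"dx":0,"dy":-0.003,"dz":0,"rx":0,"ry":0,"rz":0}]'; python3 -c "
from h import *
print(brd())"
```

```text
time: 9.35
tool_pos: [0.5706, -0.0093, 0.0749]
tool_rot: [-0.0, -0.033, 0.999, 0.0]
contact_force: [-4.5, 1.2, 9.9]
gripper_width: 0.369
grasp_force: 61.1
(array([ 5.6, 51.2, 74.9]), 'F xyz board', array([-4.4,  1.5,  9.9]), 'yawerr', -0.001)
time: 9.85
tool_pos: [0.5715, -0.011, 0.075]
tool_rot: [0.001, -0.033, 0.999, 0.001]
contact_force: [-1.3, 2.9, 5.8]
gripper_width: 0.369
grasp_force: 61.0
(array([ 6.3, 49.5, 75. ]), 'F xyz board', array([-1.1,  3. ,  5.8]), 'yawerr', -0.0012)
time: 10.35
tool_pos: [0.572, -0.0133, 0.075]
tool_rot: [0.001, -0.033, 0.999, 0.001]
contact_force: [-1.0, 4.3, 4.4]
gripper_width: 0.369
grasp_force: 61.0
(array([ 6.7, 47.2, 75. ]), 'F xyz board', array([-0.7,  4.4,  4.4]), 'yawerr', -0.0013)
```

```bash
python3 -m inch '[{"dx":0,"dy":-0.0006,"dz":0.0004,"rx":0,"ry":0,"rz":0},{"dx":0,"dy":-0.0012,"dz":0.0004,"rx":0,"ry":0,"rz":0},{"dx":0,"dy":-0.0018,"dz":0.0004,"rx":0,"ry":0,"rz":0},{"dx":0,"dy":-0.0024,"dz":0.0004,"rx":0,"ry":0,"rz":0},{"dx":0,"dy":-0.0028,"dz":0.0004,"rx":0,"ry":0,"rz":0}]'; python3 -c "
from h import *
print(brd())"
```

```text
time: 10.85
tool_pos: [0.5724, -0.0153, 0.075]
tool_rot: [0.002, -0.033, 0.999, 0.001]
contact_force: [-1.6, 4.5, 5.6]
gripper_width: 0.366
grasp_force: 60.9
(array([ 6.9, 45.2, 75. ]), 'F xyz board', array([-1.3,  4.6,  5.6]), 'yawerr', -0.0014)
```

Refused at b (z stayed at 75.0 over y 51.2 to 45.2). On to c.

```bash
python3 -m inch '[{"dx":0,"dy":0,"dz":-0.004,"rx":0,"ry":0,"rz":0},{"dx":0,"dy":-0.006,"dz":-0.007,"rx":0,"ry":0,"rz":0},{"dx":0,"dy":-0.016,"dz":-0.007,"rx":0,"ry":0,"rz":0},{"dx":0,"dy":-0.026,"dz":-0.007,"rx":0,"ry":0,"rz":0},{"dx":0,"dy":-0.032,"dz":-0.007,"rx":0,"ry":0,"rz":0}]'; python3 -m inch '[{"dx":0,"dy":0,"dz":0,"rx":0,"ry":0,"rz":0},{"dx":0,"dy":0,"dz":0.0012,"rx":0,"ry":0,"rz":0},{"dx":0,"dy":0,"dz":0.0024,"rx":0,"ry":0,"rz":0}]';python3 -c "
from h import *
print(brd(),go(6,17.5,75))"
```

```text
time: 11.35
tool_pos: [0.5726, -0.0433, 0.0785]
tool_rot: [-0.0, -0.032, 0.999, -0.0]
contact_force: [0.0, -0.2, -0.7]
gripper_width: 0.371
grasp_force: 60.2
time: 11.65
tool_pos: [0.5727, -0.0421, 0.0767]
tool_rot: [-0.0, -0.033, 0.999, 0.0]
contact_force: [-0.9, 0.2, -1.5]
gripper_width: 0.369
grasp_force: 60.2
(array([ 5.4, 18.4, 76.7]), 'F xyz board', array([-0.8,  0.3, -1.5]), 'yawerr', -0.0013) (array([-0.0008, -0.0011,  0.0021]), array([ 0.    , -0.0001, -0.0009]))
```

```bash
python3 -m inch '[{"dx":0,"dy":-0.0008,"dz":0.001,"rx":0,"ry":0,"rz":0},{"dx":0,"dy":-0.0008,"dz":0.002,"rx":0,"ry":0,"rz":0},{"dx":0,"dy":-0.0008,"dz":0.003,"rx":0,"ry":0,"rz":0},{"dx":0,"dy":-0.0008,"dz":0.004,"rx":0,"ry":0,"rz":0}]'; python3 -c "
from h import *
print(brd())"
python3 -m inch '[{"dx":0,"dy":-0.0006,"dz":0,"rx":0,"ry":0,"rz":0},{"dx":0,"dy":-0.0012,"dz":0,"rx":0,"ry":0,"rz":0},{"dx":0,"dy":-0.0018,"dz":0,"rx":0,"ry":0,"rz":0},{"dx":0,"dy":-0.0024,"dz":0,"rx":0,"ry":0,"rz":0},{"dx":0,"dy":-0.003,"dz":0,"rx":0,"ry":0,"rz":0}]'; python3 -c "
from h import *
print(brd())"
```

```text
time: 12.05
tool_pos: [0.5728, -0.0426, 0.0749]
tool_rot: [-0.0, -0.033, 0.999, 0.0]
contact_force: [-6.4, 0.4, 10.0]
gripper_width: 0.372
grasp_force: 61.3
(array([ 5.6, 17.8, 74.9]), 'F xyz board', array([-6.4,  0.9, 10. ]), 'yawerr', -0.001)
time: 12.55
tool_pos: [0.5735, -0.0438, 0.0749]
tool_rot: [0.001, -0.033, 0.999, 0.001]
contact_force: [-2.3, 6.0, 5.7]
gripper_width: 0.367
grasp_force: 60.8
(array([ 6.1, 16.6, 74.9]), 'F xyz board', array([-1.9,  6.1,  5.7]), 'yawerr', -0.0014)
```

```bash
python3 -m inch '[{"dx":0,"dy":-0.0006,"dz":0,"rx":0,"ry":0,"rz":0},{"dx":0,"dy":-0.0012,"dz":0,"rx":0,"ry":0,"rz":0},{"dx":0,"dy":-0.0018,"dz":0,"rx":0,"ry":0,"rz":0},{"dx":0,"dy":-0.0024,"dz":0,"rx":0,"ry":0,"rz":0}]'; python3 -c "
from h import *
print(brd())"
```

```text
time: 12.95
tool_pos: [0.574, -0.0461, 0.075]
tool_rot: [0.001, -0.033, 0.999, 0.001]
contact_force: [-0.6, 4.4, 5.7]
gripper_width: 0.37
grasp_force: 60.9
(array([ 6.4, 14.3, 75. ]), 'F xyz board', array([-0.3,  4.4,  5.7]), 'yawerr', -0.0013)
```

```bash
python3 -m inch '[{"dx":0,"dy":-0.0006,"dz":0,"rx":0,"ry":0,"rz":0},{"dx":0,"dy":-0.0012,"dz":0,"rx":0,"ry":0,"rz":0},{"dx":0,"dy":-0.0018,"dz":0,"rx":0,"ry":0,"rz":0},{"dx":0,"dy":-0.0024,"dz":0,"rx":0,"ry":0,"rz":0}]'; python3 -c "
from h import *
print(brd())"
python3 -m inch '[{"dx":0,"dy":-0.0006,"dz":0,"rx":0,"ry":0,"rz":0},{"dx":0,"dy":-0.0012,"dz":0,"rx":0,"ry":0,"rz":0},{"dx":0,"dy":-0.0016,"dz":0,"rx":0,"ry":0,"rz":0}]'; python3 -c "
from h import *
print(brd())"
```

```text
time: 13.35
tool_pos: [0.5743, -0.0481, 0.075]
tool_rot: [0.001, -0.033, 0.999, 0.001]
contact_force: [-0.6, 3.7, 4.4]
gripper_width: 0.365
grasp_force: 60.9
(array([ 6.6, 12.3, 75. ]), 'F xyz board', array([-0.4,  3.7,  4.4]), 'yawerr', -0.0012)
time: 13.65
tool_pos: [0.5743, -0.0494, 0.075]
tool_rot: [0.001, -0.033, 0.999, 0.001]
contact_force: [-0.2, 4.6, 5.6]
gripper_width: 0.371
grasp_force: 60.9
(array([ 6.6, 11. , 75. ]), 'F xyz board', array([0.1, 4.6, 5.6]), 'yawerr', -0.0013)
```

Refused at c (y 17.8 to 11.0). On to d.

```bash
python3 -m inch '[{"dx":0,"dy":0,"dz":-0.004,"rx":0,"ry":0,"rz":0},{"dx":0,"dy":-0.008,"dz":-0.007,"rx":0,"ry":0,"rz":0},{"dx":0,"dy":-0.02,"dz":-0.007,"rx":0,"ry":0,"rz":0},{"dx":0,"dy":-0.031,"dz":-0.007,"rx":0,"ry":0,"rz":0},{"dx":0,"dy":-0.0386,"dz":-0.007,"rx":0,"ry":0,"rz":0}]'; python3 -m inch '[{"dx":0,"dy":0,"dz":0,"rx":0,"ry":0,"rz":0},{"dx":0,"dy":0,"dz":0.0012,"rx":0,"ry":0,"rz":0},{"dx":0,"dy":0,"dz":0.0024,"rx":0,"ry":0,"rz":0}]';python3 -c "
from h import *
print(brd(),go(6,-20.5,75))"
```

```text
time: 14.15
tool_pos: [0.5752, -0.0824, 0.079]
tool_rot: [-0.0, -0.032, 0.999, -0.0]
contact_force: [0.2, 0.3, -0.4]
gripper_width: 0.367
grasp_force: 60.2
time: 14.45
tool_pos: [0.5752, -0.081, 0.0772]
tool_rot: [-0.0, -0.033, 0.999, 0.0]
contact_force: [-0.6, -0.6, -0.8]
gripper_width: 0.365
grasp_force: 60.2
(array([  5.3, -20.6,  77.2]), 'F xyz board', array([-0.7, -0.5, -0.8]), 'yawerr', -0.0013) (array([-0.0008,  0.0001,  0.0027]), array([ 0.0001, -0.0001, -0.0009]))
```

```bash
python3 -m inch '[{"dx":0,"dy":0,"dz":0.0012,"rx":0,"ry":0,"rz":0},{"dx":0,"dy":0,"dz":0.0024,"rx":0,"ry":0,"rz":0},{"dx":0,"dy":0,"dz":0.0036,"rx":0,"ry":0,"rz":0},{"dx":0,"dy":0,"dz":0.0046,"rx":0,"ry":0,"rz":0}]'; python3 -c "
from h import *
print(brd())"
python3 -m inch '[{"dx":0,"dy":-0.0006,"dz":0,"rx":0,"ry":0,"rz":0},{"dx":0,"dy":-0.0012,"dz":0,"rx":0,"ry":0,"rz":0},{"dx":0,"dy":-0.0018,"dz":0,"rx":0,"ry":0,"rz":0},{"dx":0,"dy":-0.0024,"dz":0,"rx":0,"ry":0,"rz":0},{"dx":0,"dy":-0.003,"dz":0,"rx":0,"ry":0,"rz":0}]'; python3 -c "
from h import *
print(brd())"
```

```text
time: 14.85
tool_pos: [0.5754, -0.0809, 0.0749]
tool_rot: [-0.0, -0.033, 0.999, 0.0]
contact_force: [-4.8, 2.3, 10.0]
gripper_width: 0.363
grasp_force: 61.3
(array([  5.5, -20.5,  74.9]), 'F xyz board', array([-4.6,  2.7, 10. ]), 'yawerr', -0.001)
time: 15.35
tool_pos: [0.5762, -0.0826, 0.0748]
tool_rot: [0.001, -0.033, 0.999, 0.001]
contact_force: [-1.1, 5.0, 4.5]
gripper_width: 0.364
grasp_force: 60.8
(array([  6.2, -22.2,  74.8]), 'F xyz board', array([-0.8,  5. ,  4.5]), 'yawerr', -0.0014)
```

```bash
python3 -m inch '[{"dx":0,"dy":-0.0005,"dz":0,"rx":0,"ry":0,"rz":0},{"dx":0,"dy":-0.001,"dz":0,"rx":0,"ry":0,"rz":0},{"dx":0,"dy":-0.0015,"dz":0,"rx":0,"ry":0,"rz":0}]'; python3 -c "
from h import *
print(brd())"
python3 -m inch '[{"dx":0,"dy":-0.0005,"dz":0,"rx":0,"ry":0,"rz":0},{"dx":0,"dy":-0.001,"dz":0,"rx":0,"ry":0,"rz":0},{"dx":0,"dy":-0.0015,"dz":0,"rx":0,"ry":0,"rz":0}]'; python3 -c "
from h import *
print(brd())"
```

```text
time: 15.65
tool_pos: [0.5757, -0.0844, 0.0736]
tool_rot: [0.0, -0.033, 0.999, 0.0]
contact_force: [0.3, 2.7, 1.4]
gripper_width: 0.366
grasp_force: 60.3
(array([  5.6, -24.1,  73.6]), 'F xyz board', array([0.5, 2.7, 1.4]), 'yawerr', -0.0012)
time: 15.95
tool_pos: [0.5756, -0.0846, 0.0735]
tool_rot: [0.0, -0.033, 0.999, 0.001]
contact_force: [1.1, 7.1, 1.1]
gripper_width: 0.368
grasp_force: 60.5
(array([  5.5, -24.3,  73.5]), 'F xyz board', array([1.5, 7.1, 1.1]), 'yawerr', -0.0016)
```

Groove d accepts it: the tongue dropped in at y of about -24, and its wall now blocks sideways motion. Relieve the side load and lower it home.

```bash
python3 -m inch '[{"dx":0,"dy":0.001,"dz":0,"rx":0,"ry":0,"rz":0},{"dx":0,"dy":0.0018,"dz":0.001,"rx":0,"ry":0,"rz":0},{"dx":0,"dy":0.0018,"dz":0.002,"rx":0,"ry":0,"rz":0},{"dx":0,"dy":0.0018,"dz":0.0032,"rx":0,"ry":0,"rz":0},{"dx":0,"dy":0.0018,"dz":0.0044,"rx":0,"ry":0,"rz":0}]'; python3 -c "
from h import *
print(brd())"
python3 -m inch '[{"dx":0,"dy":0,"dz":0.001,"rx":0,"ry":0,"rz":0},{"dx":0,"dy":0,"dz":0.002,"rx":0,"ry":0,"rz":0},{"dx":0,"dy":0,"dz":0.003,"rx":0,"ry":0,"rz":0},{"dx":0,"dy":0,"dz":0.004,"rx":0,"ry":0,"rz":0},{"dx":0,"dy":0,"dz":0.005,"rx":0,"ry":0,"rz":0}]'; python3 -c "
from h import *
print(brd())"
```

```text
time: 16.45
tool_pos: [0.5753, -0.0844, 0.0699]
tool_rot: [-0.0, -0.033, 0.999, 0.0]
contact_force: [-0.5, 3.8, 3.0]
gripper_width: 0.368
grasp_force: 60.6
(array([  5.3, -24. ,  69.9]), 'F xyz board', array([-0.2,  3.9,  3. ]), 'yawerr', -0.0013)
time: 16.95
tool_pos: [0.5756, -0.0844, 0.0662]
tool_rot: [0.0, -0.033, 0.999, -0.0]
contact_force: [-0.8, 4.3, 2.2]
gripper_width: 0.368
grasp_force: 60.6
(array([  5.5, -24.1,  66.2]), 'F xyz board', array([-0.5,  4.4,  2.2]), 'yawerr', -0.0014)
```

```bash
python3 -m inch '[{"dx":0,"dy":0.0006,"dz":0.0006,"rx":0,"ry":0,"rz":0},{"dx":0,"dy":0.0008,"dz":0.0012,"rx":0,"ry":0,"rz":0},{"dx":0,"dy":0.0008,"dz":0.0016,"rx":0,"ry":0,"rz":0}]'; python3 -c "
from h import *
print(brd())"
```

```text
time: 17.25
tool_pos: [0.5756, -0.0843, 0.066]
tool_rot: [-0.0, -0.033, 0.999, -0.001]
contact_force: [-3.7, 2.6, 9.2]
gripper_width: 0.369
grasp_force: 61.3
(array([  5.5, -24. ,  66. ]), 'F xyz board', array([-3.5,  2.8,  9.2]), 'yawerr', -0.0012)
```

Home (z 66.0, 9 mm below refusal). Slide gently to the back stop.

```bash
python3 -m inch '[{"dx":0,"dy":0.0004,"dz":-0.0012,"rx":0,"ry":0,"rz":0},{"dx":-0.002,"dy":0.0004,"dz":-0.0012,"rx":0,"ry":0,"rz":0},{"dx":-0.004,"dy":0.0004,"dz":-0.0012,"rx":0,"ry":0,"rz":0},{"dx":-0.006,"dy":0.0004,"dz":-0.0012,"rx":0,"ry":0,"rz":0},{"dx":-0.007,"dy":0.0004,"dz":-0.0012,"rx":0,"ry":0,"rz":0}]'; python3 -c "
from h import *
print(brd())"
python3 -m inch '[{"dx":-0.001,"dy":0,"dz":0,"rx":0,"ry":0,"rz":0},{"dx":-0.002,"dy":0,"dz":0,"rx":0,"ry":0,"rz":0},{"dx":-0.003,"dy":0,"dz":0,"rx":0,"ry":0,"rz":0},{"dx":-0.004,"dy":0,"dz":0,"rx":0,"ry":0,"rz":0}]'; python3 -c "
from h import *
print(brd())"
```

```text
time: 17.75
tool_pos: [0.5812, -0.0835, 0.066]
tool_rot: [-0.0, -0.033, 0.999, -0.0]
contact_force: [-2.3, -0.3, 5.4]
gripper_width: 0.371
grasp_force: 61.0
(array([ 11.2, -23.5,  66. ]), 'F xyz board', array([-2.3, -0.2,  5.4]), 'yawerr', -0.0013)
time: 18.15
tool_pos: [0.5842, -0.083, 0.066]
tool_rot: [-0.0, -0.033, 0.999, -0.0]
contact_force: [-4.3, -0.5, 5.2]
gripper_width: 0.37
grasp_force: 61.0
(array([ 14.2, -23.2,  66. ]), 'F xyz board', array([-4.3, -0.3,  5.2]), 'yawerr', -0.0012)
```

```bash
python3 -m inch '[{"dx":-0.001,"dy":0,"dz":0,"rx":0,"ry":0,"rz":0},{"dx":-0.002,"dy":0,"dz":0,"rx":0,"ry":0,"rz":0},{"dx":-0.003,"dy":0,"dz":0,"rx":0,"ry":0,"rz":0},{"dx":-0.003,"dy":0,"dz":0,"rx":0,"ry":0,"rz":0}]'; python3 -c "
from h import *
print(brd())"
```

```text
time: 18.55
tool_pos: [0.5867, -0.0828, 0.066]
tool_rot: [-0.0, -0.033, 0.999, -0.0]
contact_force: [-3.2, -0.7, 5.7]
gripper_width: 0.368
grasp_force: 61.0
(array([ 16.7, -23.2,  66. ]), 'F xyz board', array([-3.3, -0.5,  5.7]), 'yawerr', -0.0012)
```

```bash
python3 -m inch '[{"dx":-0.001,"dy":0,"dz":0,"rx":0,"ry":0,"rz":0},{"dx":-0.002,"dy":0,"dz":0,"rx":0,"ry":0,"rz":0},{"dx":-0.003,"dy":0,"dz":0,"rx":0,"ry":0,"rz":0},{"dx":-0.003,"dy":0,"dz":0,"rx":0,"ry":0,"rz":0}]'; python3 -c "
from h import *
print(brd())"
```

```text
time: 18.95
tool_pos: [0.5872, -0.0828, 0.0661]
tool_rot: [-0.003, -0.033, 0.999, -0.0]
contact_force: [-11.2, -0.1, 11.6]
gripper_width: 0.367
grasp_force: 61.6
(array([ 17.2, -23.2,  66.1]), 'F xyz board', array([-11.2,   0.7,  11.6]), 'yawerr', -0.0009)
```

Against the stop: 11 N, and x no longer advances. Relax, then release and lift.

```bash
python3 -m inch '[{"dx":0.0008,"dy":0,"dz":-0.0006,"rx":0,"ry":0,"rz":0},{"dx":0.0014,"dy":0,"dz":-0.0008,"rx":0,"ry":0,"rz":0},{"dx":0.0014,"dy":0,"dz":-0.0008,"rx":0,"ry":0,"rz":0}]'; python3 -c "
from h import *
print(brd())"
python3 -m inch '[{"dx":0,"dy":0,"dz":0,"rx":0,"ry":0,"rz":0},{"dx":0,"dy":0,"dz":0,"rx":0,"ry":0,"rz":0},{"dx":0,"dy":0,"dz":0,"rx":0,"ry":0,"rz":0},{"dx":0,"dy":0,"dz":0,"rx":0,"ry":0,"rz":0},{"dx":0,"dy":0,"dz":0,"rx":0,"ry":0,"rz":0}]' 0.6;  python3 -c "
from h import *
print(brd())"
```

```text
time: 19.25
tool_pos: [0.5871, -0.0828, 0.066]
tool_rot: [-0.001, -0.033, 0.999, -0.0]
contact_force: [-5.5, -1.8, 4.1]
gripper_width: 0.361
grasp_force: 60.9
(array([ 17.1, -23.2,  66. ]), 'F xyz board', array([-5.6, -1.4,  4.1]), 'yawerr', -0.0012)
time: 19.75
tool_pos: [0.5881, -0.0826, 0.0664]
tool_rot: [0.0, -0.033, 0.999, -0.0]
contact_force: [0.7, 0.1, 0.5]
gripper_width: 0.8
grasp_force: 0.0
(array([ 18.1, -23.1,  66.4]), 'F xyz board', array([0.7, 0. , 0.5]), 'yawerr', -0.0012)
```

Released. Lift straight up 160 mm, then look with the wrist camera.

```bash
python3 -m inch '[{"dx":0,"dy":0,"dz":-0.02,"rx":0,"ry":0,"rz":0},{"dx":0,"dy":0,"dz":-0.06,"rx":0,"ry":0,"rz":0},{"dx":0,"dy":0,"dz":-0.12,"rx":0,"ry":0,"rz":0},{"dx":0,"dy":0,"dz":-0.18,"rx":0,"ry":0,"rz":0},{"dx":0,"dy":0,"dz":-0.2,"rx":0,"ry":0,"rz":0}]' ; python3 -m inch '[{"dx":0,"dy":0,"dz":0,"rx":0,"ry":0,"rz":0},{"dx":0,"dy":0,"dz":0,"rx":0,"ry":0,"rz":0},{"dx":0,"dy":0,"dz":0,"rx":0,"ry":0,"rz":0}]'
python3 - <<'E'
from h import *
i=optics.camera_info("wrist");im=optics.grab_frame("wrist")[:,:,::-1].copy()
k=2.6;u0,v0=160,110
big=cv2.resize(im[v0:v0+230,u0:u0+307],None,fx=k,fy=k,interpolation=cv2.INTER_CUBIC)
for z,h in((.105,.016),(.049,.016)):
    P=[proj(i,[*(C+(.015+a*.025)*EX+(-.0235+b*h)*EY),z]) for a,b in((-1,-1),(-1,1),(1,1),(1,-1))]
    cv2.polylines(big,[np.int32((np.array(P)-[u0,v0]+.5)*k)],True,(0,0,255),1)
t=optics.grab_frame("top")[:,:,::-1]
cv2.imwrite("pics/w3c.png",big);cv2.imwrite("pics/t3.png",t)
print([(np.round(b["bbox"]).tolist(),round(b["confidence"],2)) for b in nets.boxes_of("top","offcut_1")])
E
```

```text
time: 20.25
tool_pos: [0.5908, -0.0834, 0.2352]
tool_rot: [0.006, -0.033, 0.999, -0.002]
contact_force: [0.9, -0.8, 1.4]
gripper_width: 0.8
grasp_force: 0.0
time: 20.55
tool_pos: [0.5865, -0.0823, 0.2236]
tool_rot: [-0.002, -0.033, 0.999, 0.001]
contact_force: [-0.4, 0.3, -0.4]
gripper_width: 0.801
grasp_force: 0.0
[([237.0, 214.0, 19.0, 28.0], 0.88), ([244.0, 237.0, 18.0, 24.0], 0.79), ([239.0, 303.0, 18.0, 19.0], 0.72), ([201.0, 268.0, 31.0, 20.0], 0.56), ([356.0, 232.0, 95.0, 58.0], 0.51)]
```

View pics/w3c.png

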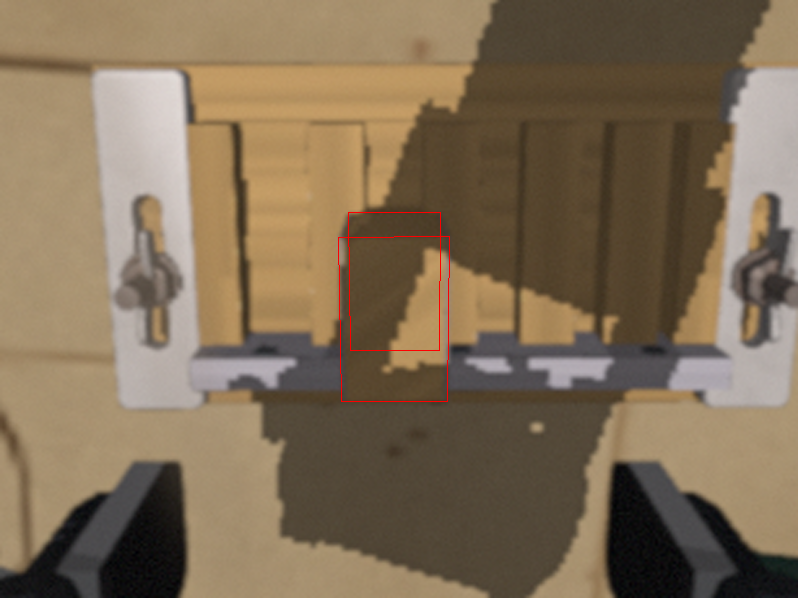

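The crop shows the offcut upright in groove d, its top at about (395,320) on the drawn outline and its end at the stop. The top camera still finds the other two in their places at (237,214) and (244,237). Handing in.

```bash
python3 -c "
from plant import ticket
print(ticket.job_done())"
```

```text
the job is handed in; nothing more can be done
None
```

I left the near offcut in groove d (21 mm), tongue fully home and end against the back stop, and let go. Grooves a, b and c refused it; the highest reading I saw was about 12 N, and the job is handed in (no verdict came back).

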